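# Snap the transport tube into the mixer's free clips

### The job

Load the tube mixer: take the long white-capped transport tube that lies on the worktop and press it level into the mixer's free pair of spring clips, next to the tube already loaded, until it snaps past the lips and sits fully home; then stop pushing and let go. Do not bear down hard on the mixer, and leave the short blood tube alone.

Things in the scene. Friction and masses are not known exactly. Their poses are not given: they have to be found in the camera images.
- long_tube: Loose tube, 120 mm long, lying on the worktop: clear round body, 15 mm diameter, paper label; white cap (20 mm across, 18 long) at one end, white foot (20 across, 14 long) at the other, 88 mm of body bare between. 20 to 40 g. Origin mid-length on its axis (10 mm up when lying); x along it, cap at -x. Grasp across the body near the origin.
- free_clip (a point): Where the long tube's origin is when home in the free place; x along the tube (cap at either end), z up. Two 8 mm wide steel clips at x = -30 and +30 mm. Lips 10 mm apart, 7 mm above this point; guides flare to 29 mm apart, 18 mm above. Tube axis at 13 mm meets the lips; push is hardest (8 to 15 N) at about 11 mm; below 7 mm it is past the lips, at 0 it rests on hard saddles and stays.
- mixer: Fixed white tube mixer, 130 (x) x 210 (y) mm. Origin under its middle on the worktop, z up; dial on its -x side. Top plate 54 mm up. Two clip places side by side: the free one at y = -52 mm, 81.5 mm up, with 52 mm between its clips for the fingers; the other at y = +52 mm holds a like tube, top 92 mm up. Never press it with more than 60 N.
- short_tube: Bystander to be left alone: loose short blood sample tube, 74 mm long, 16 mm across its coloured cap, lying on the worktop. Origin at the middle of its length on its underside, x along it, cap at -x.
Mind the look-alikes: they are no part of the job. Leave any purple look-alike of the long_tube alone.

How it is judged (in metres and radians):
At the end, for the whole second after the job is handed in: The long tube sits home in both free clips: its middle within 12 mm of the place's middle along the tube, 5 mm sideways and 4 mm in height, its axis within 0.12 rad of the clips' line, at rest and released (x of long_tube in the frame of free_clip between -0.012 and 0.012 m and y of long_tube in the frame of free_clip between -0.005 and 0.005 m and z of long_tube in the frame of free_clip between -0.004 and 0.004 m and angle between the x axis of long_tube and the x axis of free_clip, either way round below 0.12 rad and linear speed of long_tube below 0.02 m/s); the robot touches nothing.
It fails at once if the mixer is pressed with more than 60 N, by the tube or by the robot (contact force between mixer and long_tube above 60 N or contact force between mixer and the arm above 60 N or contact force between mixer and the fingers above 60 N).
It fails at once if the short blood tube is shifted by more than 30 mm (distance of short_tube from where it was at the start of the episode above 0.03 m).
It also fails if it takes over 38 s, if anything falls off the work surface, if the arm or the gripper's body presses on something with over 40 N, if the wrist force passes 120 N, or if a joint passes its speed limit or range.

### The arm

A 6-joint arm with a two-finger parallel gripper is mounted at the origin on a cart in front of the work surface, level with it; the furniture and walls round the work are solid. World frame = base frame: x ahead of the robot, y to its left, z up, the work surface at z = 0. Lengths are in mm, angles in degrees, forces in N, time in s.
With the tool pointing down it reaches from about 350 to 850 mm from the base axis. Payload 8.1 kg.
Tool frame: the origin (TCP) lies midway between the tips of the shut fingers; the grasp point (between the pads) lies 19 mm behind it; z points along the fingers, y is the line along which they close (so a half turn about z gives the same grasp; the last joint's range is limited). The gripper opens to 85 mm and grips with 20 to 120 N. Pads are 22 mm wide; open, the fingers measure 114 mm over their backs; the gripper's body (76 mm by 85 mm) begins 54 mm behind the grasp point. The pads swing forward as they close: fully open they stand 13 mm farther back than shut.
Start: joints at [71.138, 7.471, 85.268, -0, 87.261, -4.893], TCP at [144.813, 582.267, 231.292] pointing down, gripper open.
Joint ranges: [-169.43, 169.43], [-51.17, 129.36], [1.28, 143.12], [-76.62, 256.62], [0, 156.53], [-152.29, 152.29]. Speed limits (degrees/s): [136.94, 136.94, 159.86, 180, 180, 180].

### API

Orientations are given as [roll, pitch, yaw] about the fixed x, y, z axes, in that order (R = Rz(yaw) Ry(pitch) Rx(roll)).
In Python, from bench import r gives the robot as it stands.
- The arm moves only by the tool apply_moves, never from a script. Its argument "steps" is a list of rows, each a list of 7 numbers: the opening, from -1 (shut) to 1 (fully open), then the shift along the tool's x, y, z in mm, then the turn, a rotation vector about the tool's x, y, z in units of 5 degrees (1.0 is 5 degrees). A call has exactly 8 rows; each row shifts and turns the commanded pose from where the row before left it, along the tool's axes as they then stand; what a row does not reach is not made up. A row lasts 1/10 s, in which the tool goes at most 50 mm and 8.59 degrees, less where a joint would pass 70% of its speed; a pose out of reach is approached as far as the arm can. A call is refused whole if a number of a shift passes 50 or a number of a turn 1, either way. A call with a gripper value outside its range is refused whole. The fingers move at their own pace and stop on an object; "squeeze" is the grip in N (left out, the last holds). Time passes only in rows, so rows that do not move let the fingers close, or fill a call up. It gives the time, the measured TCP pose, the force, the opening and the grip force at its end, in the units of the state.
- r.sense(): the state, without advancing time (a new reading comes with each control period).
- r.snapshot(name): name is "scene" or "top" or "wrist"; returns a dict with "color" (384x512x3 uint8, blue, green, red), "depth" (384x512 float32, mm along the optical axis (not along the pixel's ray), 0 where there is no reading), "mtx" (3x3 intrinsics, pixels), "T" (4x4, takes a point from camera to world coordinates); the wrist camera has in their place "hand_eye" (4x4, takes a point from camera to tool coordinates, whose origin is the TCP and whose axes are the flange's). Camera axes: x right, y down, z forward; pixel columns grow to the right and rows downward; lengths in mm; the calibration is good to about 2 mm. The wrist camera is an equidistant fisheye: a pixel r from the principal point sees the ray r / f radians off the axis. A picture is of the moment at which its call begins: read the wrist's pose just before it.
- r.hand_in(): hands the job in; it is judged then, once.
The state is a dict: "time": time; "joint_pos": joint angles; "qd": joint speeds; "joint_efforts": joint torques, N m; "tool_pos": TCP position; "tcp_rot": TCP orientation; "ft_force": force on the tool from outside, world axes, zero at the start; "wrist_torque": the same for the moment, N m; "finger_gap": finger opening in mm; "grip_force": force on a finger pad.
Only numpy, scipy, OpenCV 4.12 (cv2) and the standard library are available. Lean on these libraries where they do the work, as an engineer would, in place of code of your own. Each camera call takes 0.05 s, during which the arm holds its last target. There are 200 camera calls.

## Working session

There is one attempt and no reset: what is moved stays moved. The work goes in short steps, Python scripts to look and compute and a tool call to move; the robot and the scene stay as the last step left them, time stands still between calls to the robot, and variables do not carry over. Pictures are saved under pics/ and viewed, at most 10 in all, crops included, and the job is handed in when it is done.

Besides the shell and the picture viewer there is one more tool, called in YAML: its name, and indented under it one key for each argument. apply_moves: Moves the arm, as the interface text tells. Its arguments: {"type":"object","properties":{"steps":{"type":"array"},"squeeze":{"type":"number"}},"required":["steps"]}

```bash
mkdir -p pics; cat > h.py <<'E'
import numpy as np, cv2, pickle
from bench import r
def grab(n):
    s=r.sense(); d=r.snapshot(n); return s,d
E
python3 - <<'E'
from h import *
D={}
for n in("scene","top","wrist"):
    s,d=grab(n); D[n]=(s,d); cv2.imwrite(f"pics/{n}0.png",d["color"])
pickle.dump(D,open("d0.pkl","wb"))
for n in("scene","top"): print(n,D[n][1]["mtx"].round(1).tolist(),D[n][1]["T"].round(3).tolist())
w=D["wrist"][1];print(w["mtx"].round(1).tolist(),w["hand_eye"].round(3).tolist());print(s)
ims=[cv2.resize(D[n][1]["color"],(400,300)) for n in("scene","wrist")]
cv2.imwrite("pics/sw.png",np.hstack(ims))
cv2.imwrite("pics/topbig.png",cv2.resize(D["top"][1]["color"],(768,576)))
E
```

```text
scene [[427.8, 0.0, 252.5], [0.0, 427.8, 187.3], [0.0, 0.0, 1.0]] [[0.64, -0.497, 0.586, -26.292], [-0.768, -0.428, 0.476, -410.73], [0.015, -0.755, -0.656, 709.079], [0.0, 0.0, 0.0, 1.0]]
top [[449.9, 0.0, 246.9], [0.0, 449.9, 201.4], [0.0, 0.0, 1.0]] [[0.029, -0.995, 0.095, 403.877], [-0.999, -0.031, -0.021, 67.478], [0.024, -0.095, -0.995, 1451.172], [0.0, 0.0, 0.0, 1.0]]
[[297.3, 0.0, 250.2], [0.0, 297.3, 188.9], [0.0, 0.0, 1.0]] [[0.0, -0.958, -0.285, 71.816], [1.0, 0.001, -0.0, -0.31], [0.0, -0.285, 0.958, -142.266], [0.0, 0.0, 0.0, 1.0]]
{'time': 0.1, 'joint_pos': array([ 7.11386226e+01,  7.50997974e+00,  8.53231780e+01,  8.89174061e-05,
        8.72618947e+01, -4.89143852e+00]), 'qd': array([ 0.05991632,  0.03631949, -0.05727973,  0.08891439,  0.03759108,
       -0.14087683]), 'joint_efforts': array([ 1.01398993e-03, -5.70960617e+01, -5.01936042e+01, -2.62006506e-04,
        8.27499374e-03,  1.19033475e-04]), 'tool_pos': array([144.64834561, 581.79298089, 230.35636227]), 'tcp_rot': array([-1.79905301e+02, -8.19341825e-03,  1.66030050e+02]), 'ft_force': array([0.56378962, 0.54572467, 0.54880274]), 'wrist_torque': array([-0.00659454,  0.01559121,  0.06290775]), 'grip_force': 0.0, 'finger_gap': 85.57612872923049}
```

View pics/topbig.png

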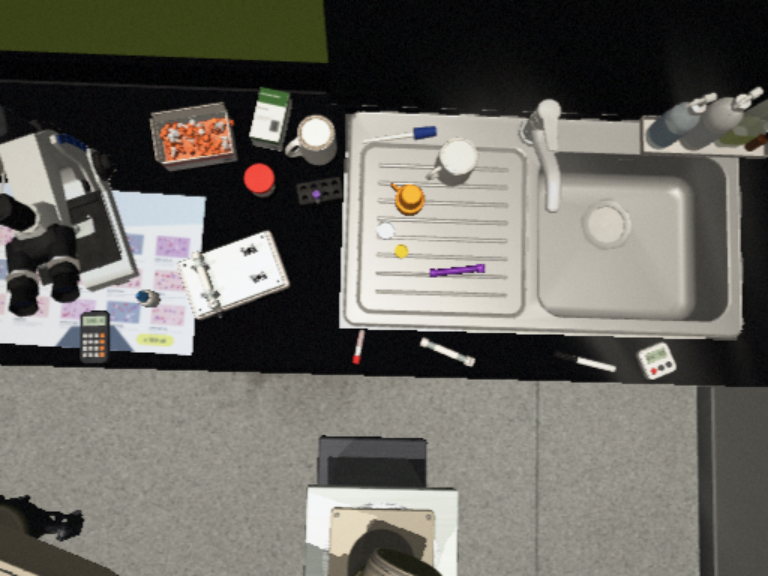

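View pics/sw.png

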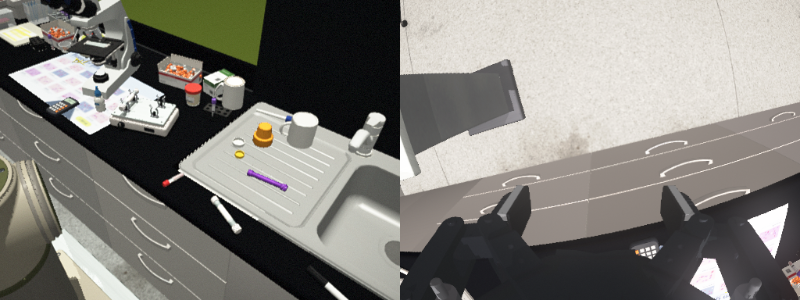

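Candidates (top view, 768-px picture): the white-ended clear tube at (447,352), the purple look-alike at (457,270), the black/white marker at (585,361), the blue marker at (400,134), the red short tube at (358,347) and the tube already loaded at (205,282). I choose (447,352), because it has two white ends, a clear body and lies on the worktop. The mixer is at (233,275), with its free clips at (250,251) and (259,277). Next I check this in close crops.

```bash
python3 - <<'E'
from h import *
D=pickle.load(open("d0.pkl","rb"))
t=D["top"][1]["color"]; s=D["scene"][1]["color"]
up=lambda im,x,y,w,h:cv2.resize(im[y:y+h,x:x+w],(400,300),interpolation=cv2.INTER_CUBIC)
a=np.vstack([np.hstack([up(t,268,211,60,45),up(t,112,148,88,66)]),np.hstack([up(s,260,245,60,45),up(s,130,105,112,84)])])
cv2.imwrite("pics/crops.png",a)
E
```

```text
(no output)
```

View pics/crops.png

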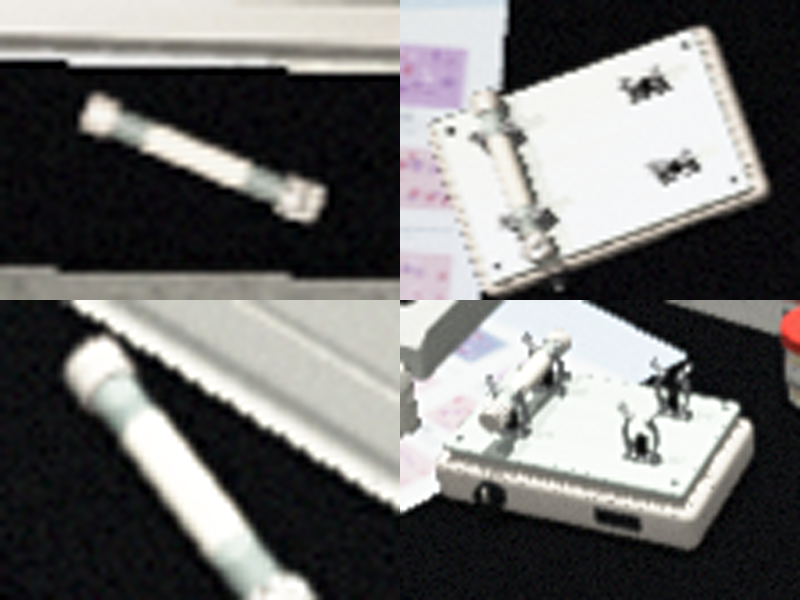

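Crops: top left and bottom left show the white-capped clear tube with its label, about (298,235) in the raw top picture. Right shows the mixer with the loaded tube and the two free clips, at raw top (166,167) and (173,185) and raw scene (207,130) and (197,142).

```bash
cat >> h.py <<'E'
def ray(d,p):
    K,T=d["mtx"],d["T"]; v=T[:3,:3]@np.linalg.solve(K,[p[0],p[1],1.]); return T[:3,3],v/np.linalg.norm(v)
def plane(d,p,z):
    o,v=ray(d,p); return o+v*(z-o[2])/v[2]
def tri(rays):
    A=sum(np.eye(3)-np.outer(v,v) for o,v in rays); b=sum((np.eye(3)-np.outer(v,v))@o for o,v in rays)
    x=np.linalg.solve(A,b); return x,[np.linalg.norm(np.cross(x-o,v)).round(1) for o,v in rays]
def pix(d,P):
    T=d["T"]; c=T[:3,:3].T@(np.array(P)-T[:3,3]); q=d["mtx"]@c; return q[:2]/q[2]
E
python3 - <<'E'
from h import *
D=pickle.load(open("d0.pkl","rb")); t=D["top"][1]; s=D["scene"][1]
# tube
def tube(d,x,y,w,h,seed):
    g=(d["color"][y:y+h,x:x+w].max(2)>70).astype(np.uint8)
    n,l,st,c=cv2.connectedComponentsWithStats(g); k=l[seed[1]-y,seed[0]-x]
    cn=max(cv2.findContours((l==k).astype(np.uint8),0,2)[0],key=cv2.contourArea)
    R=cv2.minAreaRect(cn); b=cv2.boxPoints(R)+[x,y]
    e=[(b[i]+b[(i+1)%4])/2 for i in range(4)]; 
    L=[np.linalg.norm(b[i]-b[(i+1)%4]) for i in range(4)]; i=int(np.argmin(L[:2])); return np.array(R[0])+[x,y],e[i],e[i+2],R[1]
tt=tube(t,270,222,55,29,(298,235)); print(tt)
ss=tube(s,262,246,56,60,(285,272)); print(ss)
print("tri centre",tri([ray(t,tt[0]),ray(s,ss[0])]))
for k in (0,1,2): print("top z10",plane(t,tt[k],10).round(1),"scene z10",plane(s,ss[k],10).round(1))
# clips: dark blobs on plate
def dark(d,p,r=8):
    x,y=np.round(p).astype(int); c=d["color"][y-r:y+r+1,x-r:x+r+1].max(2).astype(float)
    w=np.clip(150-c,0,None); yy,xx=np.mgrid[-r:r+1,-r:r+1]; return np.array([x+(w*xx).sum()/w.sum(),y+(w*yy).sum()/w.sum()])
for a,b in (((166,167),(206.7,129.6)),((173,185),(197.2,142.2))):
    pa=dark(t,a);pb=dark(s,b); print(pa,pb,tri([ray(t,pa),ray(s,pb)]),plane(t,pa,75).round(1),plane(s,pb,75).round(1))
# plate outline in top
g=t["color"]
m=((g.min(2)>120)).astype(np.uint8); m[:, :118]=0; m[:,200:]=0;m[:148]=0;m[216:]=0
n,l,st,c=cv2.connectedComponentsWithStats(m); k=l[190,155]
cn=max(cv2.findContours((l==k).astype(np.uint8),0,2)[0],key=cv2.contourArea);R=cv2.minAreaRect(cn);print(R,st[k])
b=cv2.boxPoints(R);print([plane(t,q,54)[:2].round(1).tolist() for q in b])
E
```

```text
(array([297.78751373, 234.52305222]), array([279.89648056, 227.25482011]), array([315.67854691, 241.79128456]), (38.62207794189453, 6.514218807220459))
(array([293.5, 272.5]), array([293.5, 246. ]), array([293.5, 299. ]), (53.0, 47.0))
tri centre (array([ 443.97505175, -132.58560209,   13.05858306]), [np.float64(5.7), np.float64(5.7)])
top z10 [ 440.5 -128.5   10. ] scene z10 [ 450.1 -135.5   10. ]
top z10 [462.  -70.5  10. ] scene z10 [507.9 -94.1  10. ]
top z10 [ 419.  -186.4   10. ] scene z10 [ 398.7 -172.4   10. ]
[164.74303648 165.4138878 ] [208.69855645 127.73900313] (array([641.60595085, 291.43730211,  80.31641383]), [np.float64(4.7), np.float64(4.7)]) [639.1 295.5  75. ] [650.7 294.2  75. ]
[172.90891597 185.00513149] [197.86744125 143.9965672 ] (array([580.72318894, 267.1535934 ,  71.55983246]), [np.float64(1.6), np.float64(1.6)]) [579.1 267.7  75. ] [578.6 262.4  75. ]
((155.0, 181.5), (67.0, 74.0), 90.0) [ 118  148   75   68 3150]
[[693.0, 447.4], [701.0, 216.2], [490.0, 207.6], [483.0, 435.6]]
```

```bash
cat >> h.py <<'E'
def plan(target,yaw,n,polar=True,opening=1):
    """rows (tool frame, tool down) from the present pose to world target, yaw"""
    s=r.sense(); p=s["tool_pos"].copy(); y0=s["tcp_rot"][2]; tx=np.array(target,float)
    dy=(yaw-y0+180)%360-180; a0,a1=np.arctan2(p[1],p[0]),np.arctan2(tx[1],tx[0]); r0,r1=np.hypot(*p[:2]),np.hypot(*tx[:2]); z0=p[2]
    p0=p.copy()
    for i in range(1,n+1):
        f=i/n; a=a0+f*(a1-a0); q=np.array([(r0+f*(r1-r0))*np.cos(a),(r0+f*(r1-r0))*np.sin(a),z0+f*(tx[2]-z0)]) if polar else p0+f*(tx-p0)
        y=np.radians(y0+dy*(i-1)/n); d=q-p
        row=[np.cos(y)*d[0]+np.sin(y)*d[1], np.sin(y)*d[0]-np.cos(y)*d[1], -d[2]]
        row=np.round(row); p=p+[np.cos(y)*row[0]+np.sin(y)*row[1],np.sin(y)*row[0]-np.cos(y)*row[1],-row[2]]
        print([opening,*map(int,row),0,0,round(-dy/n/5,2)])
    print("end",p.round(1), "rp",s["tcp_rot"].round(2))
E
python3 -c "
from h import *
plan((640,225,262),116,16)"
```

```text
[1, -37, 4, -2, 0, 0, np.float64(0.63)]
[1, -38, 3, -2, 0, 0, np.float64(0.63)]
[1, -38, 3, -2, 0, 0, np.float64(0.63)]
[1, -38, 3, -2, 0, 0, np.float64(0.63)]
[1, -39, 3, -2, 0, 0, np.float64(0.63)]
[1, -39, 2, -2, 0, 0, np.float64(0.63)]
[1, -39, 2, -2, 0, 0, np.float64(0.63)]
[1, -40, 2, -2, 0, 0, np.float64(0.63)]
[1, -40, 1, -2, 0, 0, np.float64(0.63)]
[1, -40, 2, -2, 0, 0, np.float64(0.63)]
[1, -40, 0, -2, 0, 0, np.float64(0.63)]
[1, -41, 1, -2, 0, 0, np.float64(0.63)]
[1, -41, 0, -2, 0, 0, np.float64(0.63)]
[1, -42, 0, -2, 0, 0, np.float64(0.63)]
[1, -42, -1, -2, 0, 0, np.float64(0.63)]
[1, -42, -1, -2, 0, 0, np.float64(0.63)]
end [640.  224.8 262.5] rp [-1.7992e+02 -1.0000e-02  1.6603e+02]
```

apply_moves:
  steps:
    - [1,-37,4,-2,0,0,0.63]
    - [1,-38,3,-2,0,0,0.63]
    - [1,-38,3,-2,0,0,0.63]
    - [1,-38,3,-2,0,0,0.63]
    - [1,-39,3,-2,0,0,0.63]
    - [1,-39,2,-2,0,0,0.63]
    - [1,-39,2,-2,0,0,0.63]
    - [1,-40,2,-2,0,0,0.63]

```text
time: 0.95
tool_pos: [431.2, 471.6, 246.8]
tcp_rot: [-180.0, -0.0, 140.7]
ft_force: [0.2, 0.2, 0.5]
finger_gap: 85.7
grip_force: 0.0
```

apply_moves:
  steps:
    - [1,-40,1,-2,0,0,0.63]
    - [1,-40,2,-2,0,0,0.63]
    - [1,-40,0,-2,0,0,0.63]
    - [1,-41,1,-2,0,0,0.63]
    - [1,-41,0,-2,0,0,0.63]
    - [1,-42,0,-2,0,0,0.63]
    - [1,-42,-1,-2,0,0,0.63]
    - [1,-42,-1,-2,0,0,0.63]

```text
time: 1.75
tool_pos: [639.4, 222.3, 262.7]
tcp_rot: [-180.0, -0.0, 115.5]
ft_force: [-0.5, 0.5, 0.2]
finger_gap: 85.3
grip_force: 0.0
```

```bash
cat >> h.py <<'E'
from scipy.spatial.transform import Rotation as Ro
def wgrab(tag):
    s,d=grab("wrist"); T=np.eye(4); T[:3,:3]=Ro.from_euler("xyz",s["tcp_rot"],degrees=True).as_matrix(); T[:3,3]=s["tool_pos"]
    d["T"]=T@d["hand_eye"]; d["s"]=s; pickle.dump(d,open(tag+".pkl","wb")); print(s["time"],s["tool_pos"].round(1),s["tcp_rot"].round(2),s["qd"].round(1)); return d
def wray(d,p):
    K=d["mtx"]; u=np.array([p[0]-K[0,2],p[1]-K[1,2]]); q=np.hypot(*u); th=q/K[0,0]
    v=d["T"][:3,:3]@np.array([*(u/q*np.sin(th)),np.cos(th)]); return d["T"][:3,3],v
def wplane(d,p,z):
    o,v=wray(d,p); return o+v*(z-o[2])/v[2]
def wpix(d,P):
    c=d["T"][:3,:3].T@(np.array(P)-d["T"][:3,3]); th=np.arctan2(np.hypot(c[0],c[1]),c[2]); return d["mtx"][:2,2]+d["mtx"][0,0]*th*c[:2]/np.hypot(c[0],c[1])
E
python3 - <<'E'
from h import *
d=wgrab("w1"); cv2.imwrite("pics/w1.png",cv2.resize(d["color"],(768,576)))
for P in ((640,293,80),(580,267,75)): print(wpix(d,P)*1.5)
E
```

```text
1.75 [639.4 222.3 262.7] [-1.7995e+02 -1.0000e-02  1.1551e+02] [-35.2   7.2 -11.    0.1   3.6  -3.6]
[417.77814661 166.08109533]
[328.07625658 162.75399437]
```

View pics/w1.png

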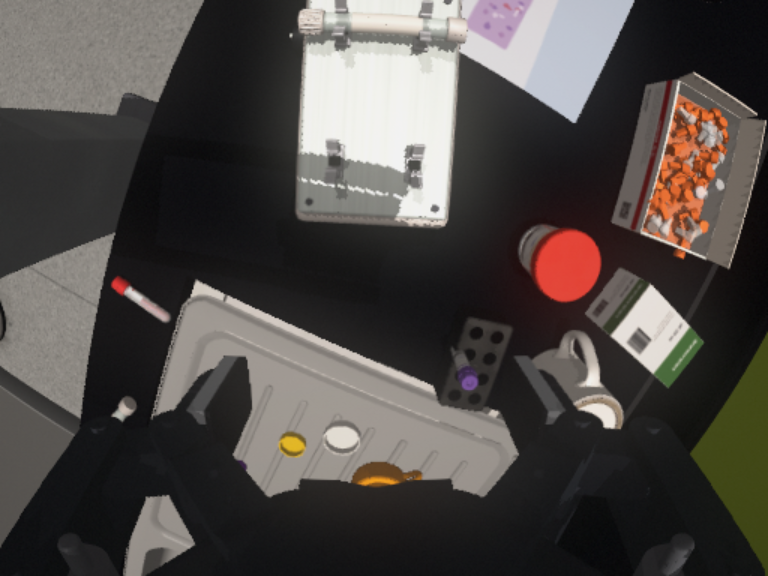

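Wrist view (768-px picture): the free clips stand at (335,152) and (415,165), with the loaded tube at the top. I shift so that the mixer comes under the camera, and settle.

apply_moves:
  steps:
    - [1,20,0,0,0,0,0]
    - [1,20,0,0,0,0,0]
    - [1,20,0,0,0,0,0]
    - [1,20,0,0,0,0,0]
    - [1,0,0,0,0,0,0]
    - [1,0,0,0,0,0,0]
    - [1,0,0,0,0,0,0]
    - [1,0,0,0,0,0,0]

```text
time: 2.6
tool_pos: [604.3, 295.7, 263.3]
tcp_rot: [-180.0, 0.0, 115.6]
ft_force: [0.4, 0.3, 0.1]
finger_gap: 85.4
grip_force: 0.0
```

```bash
python3 - <<'E'
from h import *
d=wgrab("w2"); x,y=170,0
c=[wpix(d,P) for P in ((640,293,80),(580,267,75),(564,372,81),(619,396,81))]; print(np.round(c,1).tolist())
x0=int(min(p[0] for p in c))-35; y0=max(0,int(min(p[1] for p in c))-20); print(x0,y0)
cv2.imwrite("pics/w2.png",cv2.resize(d["color"][y0:y0+135,x0:x0+180],(800,600),interpolation=cv2.INTER_CUBIC))
E
```

```text
2.6 [604.3 295.7 263.3] [-1.8000e+02  1.0000e-02  1.1561e+02] [-0.5  0.1 -0.1  0.1 -0.   0. ]
[[277.1, 182.8], [220.1, 179.5], [246.7, 89.6], [302.1, 92.6]]
185 69
```

View pics/w2.png

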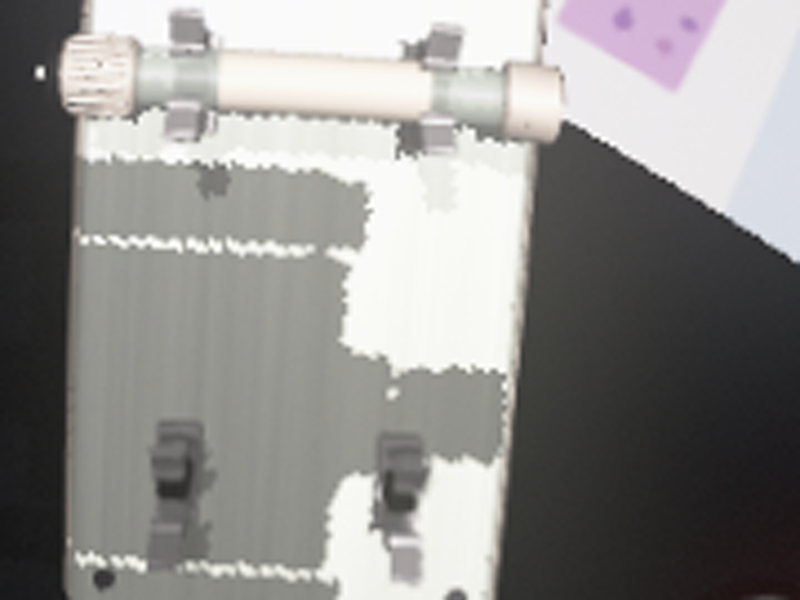

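Crop: the loaded tube runs from (66,77) to (562,100). Free clip guide tips are at left (182,424)/(165,570) and right (402,435)/(406,581).

```bash
python3 - <<'E'
from h import *
d=pickle.load(open("w2.pkl","rb")); f=lambda p:(185+(p[0]+.5)/4.4444-.5,69+(p[1]+.5)/4.4444-.5)
for z in(99.5,):
    L=[wplane(d,f(p),z) for p in((182,424),(165,570))]; R=[wplane(d,f(p),z) for p in((402,435),(406,581))]
    l=sum(L)/2; q=sum(R)/2; print("gaps",np.linalg.norm(L[0]-L[1]),np.linalg.norm(R[0]-R[1]))
    print(l.round(1),q.round(1),"mid",((l+q)/2).round(1),"dist",np.linalg.norm(q-l),"ang",np.degrees(np.arctan2(*(q-l)[1::-1])))
e=[wplane(d,f(p),81.5) for p in((66,77),(562,100))];v=e[1]-e[0]
print("loaded",np.round(e,1),np.linalg.norm(v),"ang",np.degrees(np.arctan2(v[1],v[0])),"mid",((e[0]+e[1])/2).round(1))
u=v/np.linalg.norm(v); n=np.array([u[1],-u[0],0]); print("free from loaded-104", ((e[0]+e[1])/2+104*n).round(1), "or dot", ((l+q)/2-(e[0]+e[1])/2)@n,((l+q)/2-(e[0]+e[1])/2)@u)
# height of the clips: triangulate with view 1 and fixed cameras
d1=pickle.load(open("w1.pkl","rb")); D=pickle.load(open("d0.pkl","rb"))
print(tri([wray(d1,(335/1.5,152/1.5)),wray(d,f((173,497)))]),tri([wray(d1,(415/1.5,165/1.5)),wray(d,f((404,508)))]))
print(tri([ray(D["top"][1],(165.5,166)),wray(d,f((404,508))),ray(D["scene"][1],(207.5,128.7))]),tri([ray(D["top"][1],(173,185)),wray(d,f((173,497))),ray(D["scene"][1],(197.5,143))]))
plan((455,-95,200),70,32)
E
```

```text
gaps 36.703073227238264 36.57216182120277
[583.5 274.4  99.5] [634.8 295.9  99.5] mid [609.1 285.2  99.5] dist 55.631319161465214 ang 22.80502824340175
loaded [[515.8 354.5  81.5]
 [627.  402.1  81.5]] 120.98271379092498 ang 23.154176526486353 mid [571.4 378.3  81.5]
free from loaded-104 [612.3 282.6  81.5] or dot 100.43771409131608 -1.9373469057386998
(array([583.53642937, 277.217486  , 107.93142788]), [np.float64(0.5), np.float64(0.5)]) (array([637.62927556, 292.80422287,  83.75339946]), [np.float64(0.1), np.float64(0.1)])
(array([638.98562995, 291.15864326,  78.45069723]), [np.float64(2.6), np.float64(0.6), np.float64(3.1)]) (array([581.8711557 , 267.4960294 ,  73.71828347]), [np.float64(2.6), np.float64(2.3), np.float64(0.4)])
[1, -14, -7, 2, 0, 0, np.float64(0.28)]
[1, -13, -6, 2, 0, 0, np.float64(0.28)]
[1, -14, -6, 2, 0, 0, np.float64(0.28)]
[1, -14, -7, 2, 0, 0, np.float64(0.28)]
[1, -13, -6, 2, 0, 0, np.float64(0.28)]
[1, -13, -6, 2, 0, 0, np.float64(0.28)]
[1, -13, -7, 2, 0, 0, np.float64(0.28)]
[1, -13, -6, 2, 0, 0, np.float64(0.28)]
[1, -13, -6, 2, 0, 0, np.float64(0.28)]
[... 282 characters left out ...]
1, -12, -6, 2, 0, 0, np.float64(0.28)]
[1, -12, -5, 2, 0, 0, np.float64(0.28)]
[1, -12, -6, 2, 0, 0, np.float64(0.28)]
[1, -12, -6, 2, 0, 0, np.float64(0.28)]
[1, -11, -5, 2, 0, 0, np.float64(0.28)]
[1, -12, -6, 2, 0, 0, np.float64(0.28)]
[1, -11, -5, 1, 0, 0, np.float64(0.28)]
[1, -11, -6, 2, 0, 0, np.float64(0.28)]
[1, -12, -5, 2, 0, 0, np.float64(0.28)]
[1, -11, -6, 2, 0, 0, np.float64(0.28)]
[1, -11, -5, 2, 0, 0, np.float64(0.28)]
[1, -11, -5, 2, 0, 0, np.float64(0.28)]
[1, -10, -6, 2, 0, 0, np.float64(0.28)]
[1, -11, -5, 2, 0, 0, np.float64(0.28)]
[1, -10, -5, 2, 0, 0, np.float64(0.28)]
[1, -11, -5, 2, 0, 0, np.float64(0.28)]
end [455.2 -95.2 200.3] rp [1.8000e+02 1.0000e-02 1.1559e+02]
```

```bash
python3 - <<'E'
from h import *
plan((422,-180,180),69.6,16)
E
```

```text
[1, -35, -14, 5, 0, 0, np.float64(0.57)]
[1, -35, -14, 5, 0, 0, np.float64(0.57)]
[1, -34, -14, 6, 0, 0, np.float64(0.57)]
[1, -33, -15, 5, 0, 0, np.float64(0.57)]
[1, -33, -14, 5, 0, 0, np.float64(0.57)]
[1, -31, -15, 5, 0, 0, np.float64(0.57)]
[1, -31, -14, 5, 0, 0, np.float64(0.57)]
[1, -30, -15, 6, 0, 0, np.float64(0.57)]
[1, -30, -15, 5, 0, 0, np.float64(0.57)]
[1, -28, -15, 5, 0, 0, np.float64(0.57)]
[1, -28, -14, 5, 0, 0, np.float64(0.57)]
[1, -27, -15, 5, 0, 0, np.float64(0.57)]
[1, -26, -15, 6, 0, 0, np.float64(0.57)]
[1, -26, -15, 5, 0, 0, np.float64(0.57)]
[1, -24, -15, 5, 0, 0, np.float64(0.57)]
[1, -24, -15, 5, 0, 0, np.float64(0.57)]
end [ 422.6 -179.8  180.3] rp [1.8000e+02 1.0000e-02 1.1559e+02]
```

apply_moves:
  steps:
    - [1,-35,-14,5,0,0,0.57]
    - [1,-35,-14,5,0,0,0.57]
    - [1,-34,-14,6,0,0,0.57]
    - [1,-33,-15,5,0,0,0.57]
    - [1,-33,-14,5,0,0,0.57]
    - [1,-31,-15,5,0,0,0.57]
    - [1,-31,-14,5,0,0,0.57]
    - [1,-30,-15,6,0,0,0.57]

```text
time: 3.45
tool_pos: [565.7, 13.0, 221.4]
tcp_rot: [180.0, 0.0, 92.6]
ft_force: [0.9, -1.1, -0.1]
finger_gap: 85.5
grip_force: 0.0
```

apply_moves:
  steps:
    - [1,-30,-15,5,0,0,0.57]
    - [1,-28,-15,5,0,0,0.57]
    - [1,-28,-14,5,0,0,0.57]
    - [1,-27,-15,5,0,0,0.57]
    - [1,-26,-15,6,0,0,0.57]
    - [1,-26,-15,5,0,0,0.57]
    - [1,-24,-15,5,0,0,0.57]
    - [1,-24,-15,5,0,0,0.57]

```text
time: 4.25
tool_pos: [423.0, -181.6, 180.3]
tcp_rot: [180.0, 0.0, 69.8]
ft_force: [-0.4, -0.2, -1.2]
finger_gap: 85.5
grip_force: 0.0
```

apply_moves:
  steps:
    - [1,0,0,0,0,0,0]
    - [1,0,0,0,0,0,0]
    - [1,0,0,0,0,0,0]
    - [1,0,0,0,0,0,0]
    - [1,0,0,0,0,0,0]
    - [1,0,0,0,0,0,0]
    - [1,0,0,0,0,0,0]
    - [1,0,0,0,0,0,0]

```text
time: 5.05
tool_pos: [424.1, -180.1, 180.3]
tcp_rot: [-180.0, -0.0, 70.1]
ft_force: [-0.8, 0.2, 0.5]
finger_gap: 85.2
grip_force: 0.0
```

```bash
python3 - <<'E'
from h import *
d=wgrab("w3"); cv2.imwrite("pics/w3.png",cv2.resize(d["color"],(768,576)))
for P in ((462,-70.5,10),(440.5,-128.5,10),(419,-186,10)): print(wpix(d,P)*1.5)
E
```

```text
5.05 [ 424.1 -180.1  180.3] [-180.     -0.     70.05] [-0.  -0.1  0.   0.   0.1 -0.1]
[371.42414186  92.39964714]
[370.83282033 180.22526733]
[370.1434198  265.48240803]
```

View pics/w3.png

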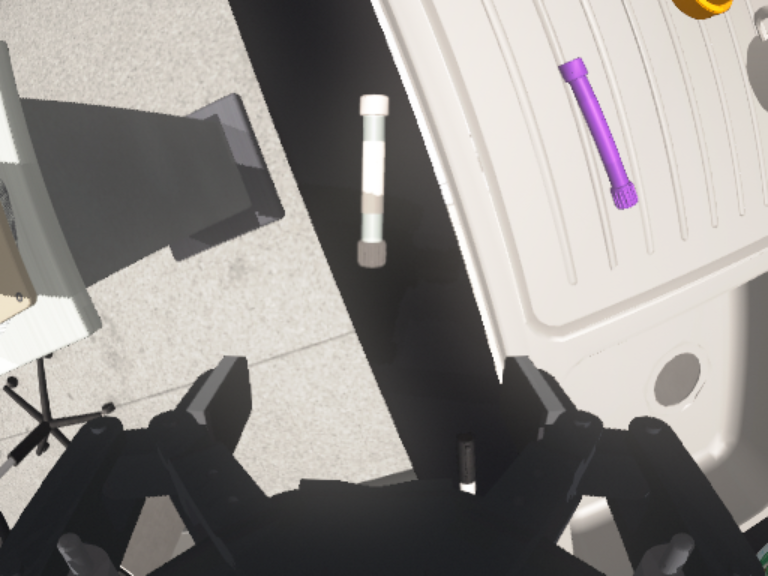

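Wrist view (768-px picture): the tube stands upright in it, from its foot (374,97) to its cap (372,267). The sink rim lies about 40 mm to the right, so I descend with the fingers only half open.

```bash
python3 - <<'E'
from h import *
d=pickle.load(open("w3.pkl","rb")); D=pickle.load(open("d0.pkl","rb"))
g=d["color"][55:185,220:268].max(2); m=(g>95).astype(np.uint8); n,l,st,c=cv2.connectedComponentsWithStats(m); k=l[120-55,249-220]
print(st[k]); cn=max(cv2.findContours((l==k).astype(np.uint8),0,2)[0],key=cv2.contourArea); R=cv2.minAreaRect(cn); print(R)
e=[wplane(d,(374/1.5,96/1.5),10),wplane(d,(371.5/1.5,267/1.5),10)]; v=e[0]-e[1]
print(np.round(e,1),np.linalg.norm(v),"mid",(sum(e)/2).round(1),"ang",np.degrees(np.arctan2(v[1],v[0])))
o=np.array(R[0])+[220,55]; print("tri", tri([ray(D["top"][1],(297.8,234.5)),wray(d,wpix(d,sum(e)/2))]))
# foot/cap ends via top + wrist
print(tri([ray(D["top"][1],(279.9,227.25)),wray(d,(374/1.5,96/1.5))]),tri([ray(D["top"][1],(315.7,241.8)),wray(d,(371.5/1.5,267/1.5))]))
o_,v_=wray(d,(430/1.5,180/1.5)); print("rim",wplane(d,(430/1.5,180/1.5),0).round())
print("depth at tube mid", d["depth"][120,248], d["depth"][120,270], d["depth"][120,300])
E
```

```text
[  18    8   22  116 1870]
((28.46044921875, 65.4379653930664), (19.220487594604492, 115.20049285888672), 1.1691392660140991)
[[ 462.8  -73.5   10. ]
 [ 419.5 -187.4   10. ]] 121.81546587816729 mid [ 441.2 -130.5   10. ] ang 69.20292168645969
tri (array([ 440.83990505, -131.50699481,  -10.80861893]), [np.float64(0.3), np.float64(0.3)])
(array([462.95754831, -71.84798562,  -3.414854  ]), [np.float64(0.4), np.float64(0.4)]) (array([ 419.22250582, -186.97675543,    9.67323909]), [np.float64(0.6), np.float64(0.6)])
rim [ 481. -143.    0.]
depth at tube mid 297.43295 314.97342 312.433
```

```bash
python3 - <<'E'
from h import *
plan((441,-130,50),69.2,8,opening=0)
E
```

```text
[0, 7, 0, 16, 0, 0, np.float64(0.02)]
[0, 6, 0, 17, 0, 0, np.float64(0.02)]
[0, 7, 0, 16, 0, 0, np.float64(0.02)]
[0, 7, 0, 16, 0, 0, np.float64(0.02)]
[0, 6, 0, 16, 0, 0, np.float64(0.02)]
[0, 7, 0, 17, 0, 0, np.float64(0.02)]
[0, 6, -1, 16, 0, 0, np.float64(0.02)]
[0, 7, -1, 16, 0, 0, np.float64(0.02)]
end [ 440.6 -129.8   50.3] rp [-180.     -0.     70.05]
```

apply_moves:
  steps:
    - [0,8,0,20,0,0,0.04]
    - [0,8,0,20,0,0,0.04]
    - [0,8,0,20,0,0,0.04]
    - [0,8,-1,20,0,0,0.04]
    - [0,8,-1,20,0,0,0]
    - [0,7,0,20,0,0,0]
    - [0,6,0,10,0,0,0]
    - [0,0,0,0,0,0,0]
  squeeze: 80

```text
time: 5.9
tool_pos: [439.5, -128.9, 48.8]
tcp_rot: [-179.8, -0.0, 69.3]
ft_force: [-0.5, 0.9, -0.2]
finger_gap: 42.2
grip_force: 0.0
```

```bash
python3 - <<'E'
from h import *
d=wgrab("w4"); cv2.imwrite("pics/w4.png",cv2.resize(d["color"],(640,480))); print(d["s"]["finger_gap"])
plan((441,-130,4),69.2,1)
E
```

```text
5.9 [ 439.5 -128.9   48.8] [-1.7982e+02 -1.0000e-02  6.9270e+01] [-0.8 -1.5 -1.8 -0.3  1.4 -0.9]
42.228814089489596
[1, 0, 1, 46, 0, 0, np.float64(0.01)]
end [ 441.2 -129.9    4. ] rp [-179.92    0.     69.27]
```

View pics/w4.png

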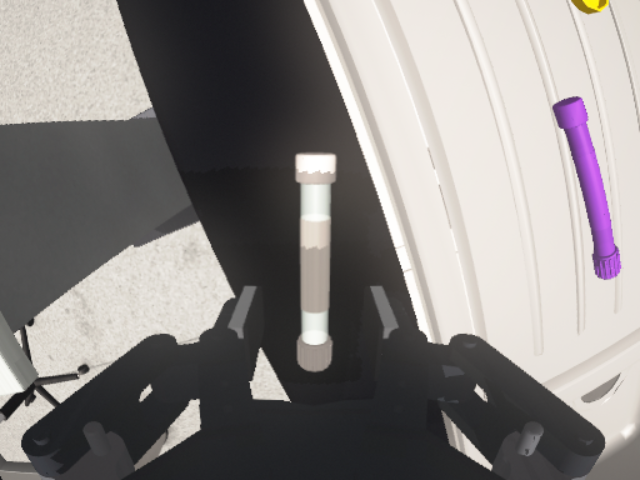

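Wrist view (640-px picture): the tube runs from (315,153) to (314,370) and is centred between the pads at 245 and 383. The descent is clear.

apply_moves:
  steps:
    - [0,0,0,15,0,0,0]
    - [0,0,0,14,0,0,0]
    - [0,0,0,10,0,0,0]
    - [0,0,0,5,0,0,0]
    - [0,0,0,0,0,0,0]
    - [-1,0,0,0,0,0,0]
    - [-1,0,0,0,0,0,0]
    - [-1,0,0,0,0,0,0]

```text
time: 6.75
tool_pos: [441.4, -130.3, 7.4]
tcp_rot: [179.9, 0.0, 69.2]
ft_force: [-1.6, 0.4, 6.1]
finger_gap: 11.6
grip_force: 78.3
```

apply_moves:
  steps:
    - [-1,0,0,0,0,0,0]
    - [-1,0,0,0,0,0,0]
    - [-1,0,0,-10,0,0,0]
    - [-1,0,0,-20,0,0,0]
    - [-1,0,0,-30,0,0,0]
    - [-1,0,0,-40,0,0,0]
    - [-1,0,0,-40,0,0,0]
    - [-1,0,0,-30,0,0,0]

```text
time: 7.55
tool_pos: [441.3, -130.2, 180.0]
tcp_rot: [179.8, 0.0, 69.2]
ft_force: [1.3, 0.2, -0.6]
finger_gap: 11.6
grip_force: 78.5
```

```bash
python3 - <<'E'
from h import *
d=wgrab("w5"); a=d["color"][90:330,100:400]
s,q=grab("scene"); p=pix(q,(441,-130,185)).astype(int); print(p)
b=q["color"][p[1]-60:p[1]+60,p[0]-75:p[0]+75]
cv2.imwrite("pics/w5.png",np.hstack([cv2.resize(a,(400,320)),cv2.resize(b,(400,320),interpolation=cv2.INTER_CUBIC)]))
E
```

```text
7.55 [ 441.3 -130.2  180. ] [1.7981e+02 1.0000e-02 6.9240e+01] [ -0.  -13.5 -19.1   0.1  33.1  -0.1]
[295 211]
```

View pics/w5.png

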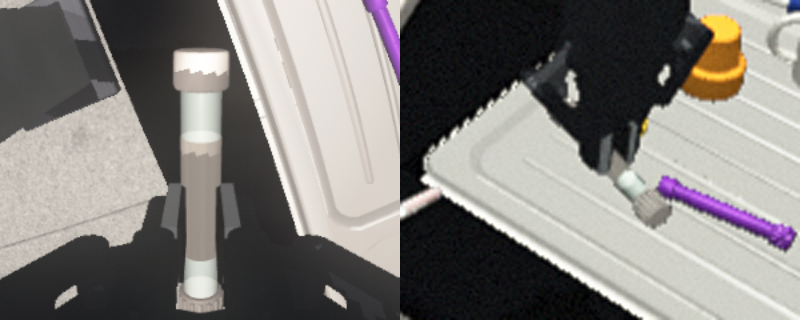

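Left: the tube is held along tool x, foot at (201,65), cap at (200,295). Right: the scene view shows it lifted clear of the worktop, with the cap end visible. Next I measure how it sits in the grip from the wrist depth.

```bash
cat >> h.py <<'E'
def tubetool(d,cols,r0,r1):
    """top ridge of the held tube in tool axes, from wrist depth"""
    out=[]
    for v in range(r0,r1,8):
        best=None
        for u in cols:
            z=d["depth"][v,u]
            if z<=0: continue
            o,k=wray(d,(u,v)); cz=d["T"][:3,:3].T@k; P=np.linalg.inv(d["T"])@np.append(o+k*z/cz[2],1); P=d["hand_eye"]@P
            if best is None or P[2]<best[2]: best=P[:3]
        if best is not None: out.append([v,*best.round(1)])
    return out
E
python3 - <<'E'
from h import *
d=pickle.load(open("w5.pkl","rb"))
for r_ in tubetool(d,range(240,262),122,330): print(r_)
for p in ((201,49),(200,305)):
    u=(100+p[0]*.75,90+p[1]*.75); print(u)
E
```

```text
[122, np.float64(51.7), np.float64(7.2), np.float64(178.8)]
[130, np.float64(60.5), np.float64(1.6), np.float64(-12.9)]
[138, np.float64(57.0), np.float64(-1.4), np.float64(-13.2)]
[146, np.float64(53.5), np.float64(0.7), np.float64(-13.6)]
[154, np.float64(49.9), np.float64(5.6), np.float64(-13.4)]
[162, np.float64(45.7), np.float64(-2.4), np.float64(-10.2)]
[170, np.float64(42.0), np.float64(2.6), np.float64(-10.4)]
[178, np.float64(38.3), np.float64(1.2), np.float64(-10.5)]
[186, np.float64(34.5), np.float64(-0.2), np.float64(-10.6)]
[194, np.float64(30.6), np.float64(1.2), np.float64(-10.6)]
[202, np.float64(26.5), np.float64(-1.1), np.float64(-10.1)]
[210, np.float64(22.8), np.float64(-0.2), np.float64(-10.9)]
[218, np.float64(18.5), np.float64(0.8), np.float64(-10.4)]
[226, np.float64(14.4), np.float64(2.2), np.float64(-10.4)]
[234, np.float64(10.3), np.float64(2.7), np.float64(-10.8)]
[242, np.float64(5.6), np.float64(2.2), np.float64(-10.3)]
[250, np.float64(1.2), np.float64(-1.7), np.float64(-10.5)]
[258, np.float64(-3.6), np.float64(-1.3), np.float64(-10.2)]
[266, np.float64(-7.3), np.float64(6.3), np.float64(-12.1)]
[274, np.float64(-12.7), np.float64(1.8), np.float64(-11.2)]
[282, np.float64(-18.2), np.float64(0.2), np.float64(-10.7)]
[290, np.float64(-23.7), np.float64(0.8), np.float64(-10.5)]
[298, np.float64(-29.0), np.float64(0.8), np.float64(-10.7)]
[306, np.float64(-35.0), np.float64(-0.4), np.float64(-10.4)]
[314, np.float64(-40.4), np.float64(1.3), np.float64(-11.1)]
[322, np.float64(-45.2), np.float64(1.3), np.float64(-12.8)]
(250.75, 126.75)
(250.0, 318.75)
```

The tube is level, with its axis 3 mm behind the TCP, so the pads only just reach past its middle. I set it back and grip about 4 mm deeper.

apply_moves:
  steps:
    - [-1,0,0,30,0,0,0]
    - [-1,0,0,40,0,0,0]
    - [-1,0,0,40,0,0,0]
    - [-1,0,0,30,0,0,0]
    - [-1,0,0,15,0,0,0]
    - [-1,0,0,5,0,0,0]
    - [-1,0,0,0,0,0,0]
    - [-1,0,0,0,0,0,0]

```text
time: 8.45
tool_pos: [441.4, -130.2, 17.4]
tcp_rot: [179.9, 0.0, 69.2]
ft_force: [0.5, -0.1, -0.4]
finger_gap: 11.5
grip_force: 78.5
```

apply_moves:
  steps:
    - [-1,0,0,5,0,0,0]
    - [-1,0,0,4,0,0,0]
    - [-1,0,0,0,0,0,0]
    - [-0.3,0,0,0,0,0,0]
    - [-0.3,0,0,0,0,0,0]
    - [-0.3,0,0,2,0,0,0]
    - [-0.3,0,0,2,0,0,0]
    - [-0.3,0,0,1,0,0,0]

```text
time: 9.25
tool_pos: [440.4, -129.8, 2.0]
tcp_rot: [-180.0, 0.0, 69.2]
ft_force: [-0.1, -0.1, 0.3]
finger_gap: 29.7
grip_force: 0.0
```

apply_moves:
  steps:
    - [-0.3,0,0,0,0,0,0]
    - [-1,0,0,0,0,0,0]
    - [-1,0,0,0,0,0,0]
    - [-1,0,0,0,0,0,0]
    - [-1,0,0,0,0,0,0]
    - [-1,0,0,0,0,0,0]
    - [-1,0,0,-10,0,0,0]
    - [-1,0,0,-20,0,0,0]

```text
time: 10.05
tool_pos: [438.9, -129.2, 31.3]
tcp_rot: [-179.8, -0.0, 69.2]
ft_force: [-0.6, 0.6, -0.7]
finger_gap: 11.7
grip_force: 78.3
```

```bash
python3 - <<'E'
from h import *
d=wgrab("w6")
plan((500,237,170),23,16,opening=-1)
E
```

```text
10.05 [ 438.9 -129.2   31.3] [-1.7978e+02 -1.0000e-02  6.9230e+01] [ -0.1 -21.7  -6.    0.1  26.2   0. ]
[-1, 22, 4, -8, 0, 0, np.float64(0.58)]
[-1, 22, 1, -9, 0, 0, np.float64(0.58)]
[-1, 22, 0, -8, 0, 0, np.float64(0.58)]
[-1, 23, -3, -9, 0, 0, np.float64(0.58)]
[-1, 22, -5, -8, 0, 0, np.float64(0.58)]
[-1, 22, -8, -8, 0, 0, np.float64(0.58)]
[-1, 21, -10, -9, 0, 0, np.float64(0.58)]
[-1, 21, -11, -8, 0, 0, np.float64(0.58)]
[-1, 19, -14, -9, 0, 0, np.float64(0.58)]
[-1, 18, -16, -8, 0, 0, np.float64(0.58)]
[-1, 17, -18, -8, 0, 0, np.float64(0.58)]
[-1, 15, -20, -9, 0, 0, np.float64(0.58)]
[-1, 13, -21, -8, 0, 0, np.float64(0.58)]
[-1, 11, -23, -9, 0, 0, np.float64(0.58)]
[-1, 9, -24, -8, 0, 0, np.float64(0.58)]
[-1, 7, -25, -8, 0, 0, np.float64(0.58)]
end [500.  237.4 169.7] rp [179.87   0.    69.23]
```

Same plan, with the lift done first.

apply_moves:
  steps:
    - [-1,0,0,-40,0,0,0]
    - [-1,10,0,-40,0,0,0.6]
    - [-1,25,4,-35,0,0,0.6]
    - [-1,25,1,-20,0,0,0.6]
    - [-1,25,-1,0,0,0,0.6]
    - [-1,25,-4,0,0,0,0.6]
    - [-1,25,-6,0,0,0,0.6]
    - [-1,25,-8,0,0,0,0.6]

```text
time: 10.9
tool_pos: [511.3, 17.2, 167.7]
tcp_rot: [180.0, -0.0, 48.1]
ft_force: [0.1, 1.1, 0.1]
finger_gap: 11.9
grip_force: 78.4
```

```bash
python3 - <<'E'
from h import *
plan((500,237,170),23,13,opening=-1)
E
```

```text
[-1, 14, -9, 0, 0, 0, np.float64(0.39)]
[-1, 13, -10, 0, 0, 0, np.float64(0.39)]
[-1, 12, -11, -1, 0, 0, np.float64(0.39)]
[-1, 12, -12, 0, 0, 0, np.float64(0.39)]
[-1, 11, -13, 0, 0, 0, np.float64(0.39)]
[-1, 11, -13, 0, 0, 0, np.float64(0.39)]
[-1, 9, -14, 0, 0, 0, np.float64(0.39)]
[-1, 9, -15, 0, 0, 0, np.float64(0.39)]
[-1, 7, -16, -1, 0, 0, np.float64(0.39)]
[-1, 7, -16, 0, 0, 0, np.float64(0.39)]
[-1, 6, -16, 0, 0, 0, np.float64(0.39)]
[-1, 4, -17, 0, 0, 0, np.float64(0.39)]
[-1, 3, -17, 0, 0, 0, np.float64(0.39)]
end [499.9 236.4 169.7] rp [ 1.7997e+02 -2.0000e-02  4.8100e+01]
```

apply_moves:
  steps:
    - [-1,14,-9,0,0,0,0.38]
    - [-1,13,-10,0,0,0,0.38]
    - [-1,12,-11,-1,0,0,0.38]
    - [-1,12,-12,0,0,0,0.38]
    - [-1,11,-13,0,0,0,0.38]
    - [-1,11,-13,0,0,0,0.38]
    - [-1,9,-14,0,0,0,0.38]
    - [-1,9,-15,0,0,0,0.38]

```text
time: 11.7
tool_pos: [514.8, 151.0, 168.6]
tcp_rot: [180.0, -0.0, 33.0]
ft_force: [0.8, -0.6, 0.2]
finger_gap: 11.9
grip_force: 78.4
```

apply_moves:
  steps:
    - [-1,7,-16,-1,0,0,0.38]
    - [-1,7,-16,0,0,0,0.38]
    - [-1,6,-16,0,0,0,0.38]
    - [-1,4,-17,0,0,0,0.38]
    - [-1,3,-17,0,0,0,0.38]
    - [-1,0,0,0,0,0,0]
    - [-1,0,0,0,0,0,0]
    - [-1,0,0,0,0,0,0]

```text
time: 12.5
tool_pos: [498.4, 234.7, 169.3]
tcp_rot: [180.0, 0.0, 23.6]
ft_force: [-0.6, 1.0, 0.3]
finger_gap: 11.8
grip_force: 78.4
```

```bash
python3 - <<'E'
from h import *
d=wgrab("w7"); c=[wpix(d,P) for P in ((583,273,90),(638,296,90))]; print(np.round(c,1).tolist())
x0,y0=160,5
a=cv2.resize(d["color"][y0:y0+150,x0:x0+200],(800,600),interpolation=cv2.INTER_CUBIC)
cv2.imwrite("pics/w7.png",a)
for r_ in tubetool(d,range(240,262),122,330)[::3]: print([float(x) for x in r_])
E
```

```text
12.5 [498.4 234.7 169.3] [179.98   0.    23.55] [-0.3  0.   0.1  0.1 -0.1  0.4]
[[247.2, 76.4], [248.5, 0.6]]
[122.0, 54.9, 1.6, 139.8]
[146.0, 54.7, -0.2, -17.4]
[170.0, 43.8, 0.3, -15.1]
[194.0, 32.7, 0.3, -15.1]
[218.0, 21.2, -0.7, -15.2]
[242.0, 8.9, -0.7, -15.5]
[266.0, -4.6, 1.7, -15.4]
[290.0, -19.2, 1.2, -15.6]
[314.0, -36.4, 1.3, -15.0]
```

View pics/w7.png

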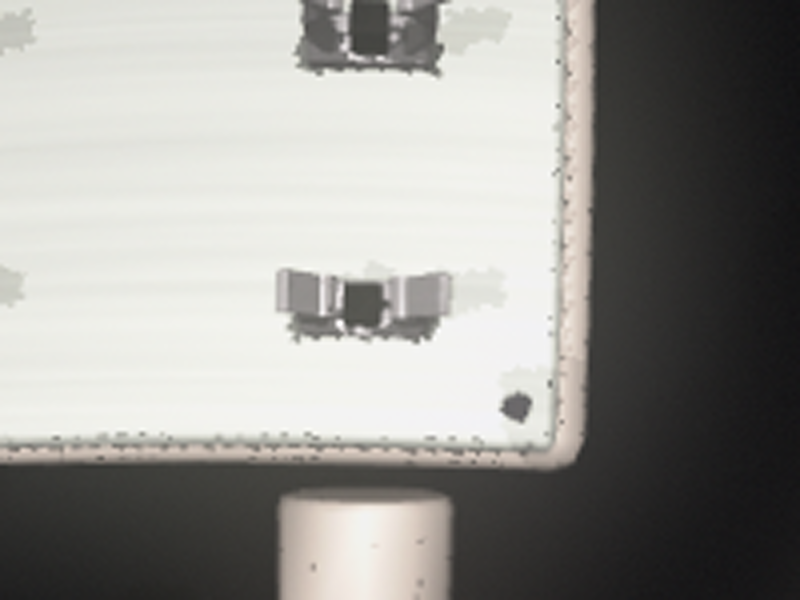

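Crop: near clip guide edges at x=277 and 453 (centre 365), its slot at 363. Far clip edges at 300 and 441 (centre 370). The held tube's foot edges are at 278 and 452 (centre 365), so they are nearly in line.

```bash
python3 - <<'E'
from h import *
d=pickle.load(open("w7.pkl","rb")); s=d["s"]; f=lambda p:(160+(p[0]+.5)/4-.5,5+(p[1]+.5)/4-.5)
W2T=lambda P:Ro.from_euler("xyz",s["tcp_rot"],degrees=True).as_matrix().T@(P-s["tool_pos"])
for nm,p,z in(("nearL",(277,293),99.5),("nearR",(453,293),99.5),("near slot",(363,303),74),("far slot",(369.5,27),74),("farL base",(300,68),60),("farR base",(441,68),60),("nearL base",(291,338),60),("nearR base",(437,338),60)):
    P=wplane(d,f(p),z); print(nm,P.round(1),"tool",W2T(P).round(1))
# held tube edges per row at axis height
zt=s["tool_pos"][2]+7.8; g=d["color"].astype(float).max(2)
for p in ((278,540),(452,540)): print("foot",W2T(wplane(d,f(p),zt)).round(1))
print("foot end",W2T(wplane(d,f((365,493)),zt+9)).round(1))
for v in (165,185,300,315):
    row=g[v,215:290]; e=np.abs(np.diff(cv2.GaussianBlur(row[None],(5,1),1)[0])); 
    L=215+np.argmax(e[:35])+.5; R=215+36+np.argmax(e[36:])+.5
    print(v,L,R,W2T(wplane(d,((L+R)/2,v),zt+5)).round(1))
# top-view + wrist triangulation for clip height
d2=pickle.load(open("w2.pkl","rb")); f2=lambda p:(185+(p[0]+.5)/4.4444-.5,69+(p[1]+.5)/4.4444-.5)
a=tri([wray(d,f((363,303))),wray(d2,f2((173,485)))]); b=tri([wray(d,f((369.5,27))),wray(d2,f2((400,490)))]); print("slots",a,b)
print("tips",tri([wray(d,f((277,293))),wray(d2,f2((182,424)))]),tri([wray(d,f((453,293))),wray(d2,f2((165,570)))]))
E
```

```text
nearL [576.3 284.   99.5] tool [ 91.  -14.1  69.8]
nearR [588.6 255.7  99.5] tool [91.1 16.7 69.8]
near slot [582.3 270.1  74. ] tool [91.1  1.  95.3]
far slot [635.5 292.   74. ] tool [148.6   2.2  95.3]
farL base [625.3 303.2  60. ] tool [143.7 -12.2 109.3]
farR base [637.2 276.3  60. ] tool [143.8  17.3 109.3]
nearL base [570.6 281.3  60. ] tool [ 84.8 -14.  109.3]
nearR base [582.8 253.5  60. ] tool [ 84.8  16.4 109.4]
foot [56.3 -8.8 -7.8]
foot [56.3 11.  -7.8]
foot end [ 62.4   1.1 -16.8]
165 234.5 266.5 [ 45.5   0.9 -12.8]
185 235.5 266.5 [ 36.3   1.2 -12.8]
300 236.5 263.5 [-28.1   0.7 -12.8]
315 232.5 260.5 [-39.   -1.2 -12.8]
slots (array([582.60827514, 270.13934004,  72.99413438]), [np.float64(0.2), np.float64(0.2)]) (array([638.12913979, 292.9928518 ,  65.43199985]), [np.float64(0.1), np.float64(0.1)])
tips (array([577.85560271, 286.34749241,  74.84130418]), [np.float64(0.4), np.float64(0.4)]) (array([589.17864343, 255.55818104,  95.42643334]), [np.float64(0.1), np.float64(0.1)])
```

apply_moves:
  steps:
    - [-1,15,0,0,0,0,0.1]
    - [-1,25,1,0,0,0,0.1]
    - [-1,25,0,5,0,0,0]
    - [-1,25,0,10,0,0,0]
    - [-1,20,0,15,0,0,0]
    - [-1,9,0,15,0,0,0]
    - [-1,0,0,4,0,0,0]
    - [-1,0,0,0,0,0,0]

```text
time: 13.35
tool_pos: [607.6, 279.5, 119.1]
tcp_rot: [-180.0, 0.1, 22.5]
ft_force: [-0.5, -0.2, -0.6]
finger_gap: 11.9
grip_force: 78.3
```

```bash
python3 - <<'E'
from h import *
d=wgrab("w8"); s=d["s"]
R=Ro.from_euler("xyz",s["tcp_rot"],degrees=True).as_matrix()
# goal in world from w7
s7=pickle.load(open("w7.pkl","rb"))["s"]; R7=Ro.from_euler("xyz",s7["tcp_rot"],degrees=True).as_matrix()
G=s7["tool_pos"]+R7@np.array([119,.9,0]); print("goal",G.round(1),"yaw",s7["tcp_rot"][2]-1,"left (tool)",(R.T@(G-s["tool_pos"])).round(2))
for r_ in tubetool(d,range(240,262),140,330)[::4]: print([float(x) for x in r_])
a=d["color"][90:270,150:350]
q=grab("scene")[1]; p=pix(q,(610,284,110)).astype(int); b=q["color"][p[1]-45:p[1]+45,p[0]-50:p[0]+50]
cv2.imwrite("pics/w8.png",np.hstack([cv2.resize(a,(400,360)),cv2.resize(b,(400,360),interpolation=cv2.INTER_CUBIC)]))
E
```

```text
13.35 [607.6 279.5 119.1] [-1.80e+02  1.50e-01  2.25e+01] [ 0.3 -1.9 -0.5  0.   0.5  0. ]
goal [607.9 281.4 169.3] yaw 22.550591499053375 left (tool) [  0.85  -1.67 -50.27]
[140.0, 57.4, -1.4, -17.8]
[172.0, 43.0, 2.4, -15.6]
[204.0, 28.0, 2.5, -15.1]
[236.0, 12.0, 4.9, -15.2]
[268.0, -5.6, -0.3, -15.6]
[300.0, -26.4, 0.7, -14.9]
```

View pics/w8.png

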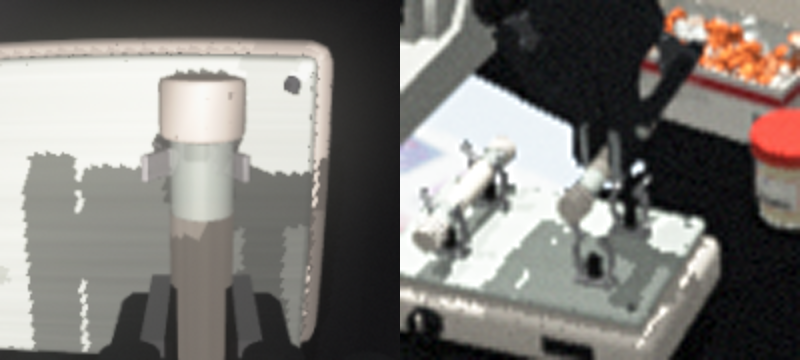

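Left: the far clip's guides are at 143 and 250 (centre 197), the tube at 171–234 (centre 202), so the tube is about 1.6 mm to the right. This agrees with the pose residual of -1.7 mm in tool y. Right: the scene view shows the tube level above the clips.

apply_moves:
  steps:
    - [-1,1,-1,0,0,0,0]
    - [-1,0,-0.7,0,0,0,0]
    - [-1,0,0,8,0,0,0]
    - [-1,0,0,8,0,0,0]
    - [-1,0,0,6,0,0,0]
    - [-1,0,0,4,0,0,0]
    - [-1,0,0,0,0,0,0]
    - [-1,0,0,0,0,0,0]

```text
time: 14.25
tool_pos: [608.6, 282.4, 94.1]
tcp_rot: [-180.0, 0.0, 22.5]
ft_force: [0.3, -0.6, 0.2]
finger_gap: 11.5
grip_force: 78.3
```

```bash
python3 - <<'E'
from h import *
d=wgrab("w9"); s=d["s"]; print(s["ft_force"],s["wrist_torque"])
R=Ro.from_euler("xyz",s["tcp_rot"],degrees=True).as_matrix(); print((R.T@(np.array([607.9,281.4,73.7])-s["tool_pos"])).round(2))
E
```

```text
14.25 [608.6 282.4  94.1] [-1.800e+02  2.000e-02  2.253e+01] [ 0.  -0.5 -0.6 -0.1  0.1  0. ]
[ 0.25666386 -0.61703872  0.24167462] [0.0407822  0.02131502 0.02791698]
[-1.01  0.65 20.42]
```

apply_moves:
  steps:
    - [-1,-1,0.5,3,0,0,0]
    - [-1,0,0,3,0,0,0]
    - [-1,0,0,2,0,0,0]
    - [-1,0,0,2,0,0,0]
    - [-1,0,0,1,0,0,0]
    - [-1,0,0,1,0,0,0]
    - [-1,0,0,0,0,0,0]
    - [-1,0,0,0,0,0,0]

```text
time: 15.1
tool_pos: [607.9, 281.5, 82.2]
tcp_rot: [180.0, 0.0, 22.5]
ft_force: [-0.2, -0.4, 0.5]
finger_gap: 11.8
grip_force: 78.9
```

```bash
cat > chk.py <<'E'
from h import *
import sys
d=wgrab(sys.argv[1]); s=d["s"]; print(s["ft_force"].round(1),s["wrist_torque"].round(2))
for q in tubetool(d,range(240,262),122,330)[::2]: print([float(x) for x in q], round(s["tool_pos"][2]-float(q[3]),1))
E
python3 chk.py w10
```

```text
15.1 [607.9 281.5  82.2] [1.800e+02 1.000e-02 2.253e+01] [-0.   0.1 -0.  -0.1  0.  -1.3]
[-0.2 -0.4  0.5] [-0.05 -0.04 -0.02]
[122.0, 61.9, -3.3, 29.7] 52.5
[138.0, 58.3, -0.6, -18.8] 101.0
[154.0, 51.5, -0.6, -18.4] 100.6
[170.0, 43.9, -0.2, -15.5] 97.7
[186.0, 36.9, 1.6, -16.5] 98.7
[202.0, 29.3, 0.2, -16.1] 98.3
[218.0, 21.5, 0.2, -16.1] 98.3
[234.0, 13.1, 1.2, -15.4] 97.6
[250.0, 4.7, 1.2, -15.7] 97.9
[266.0, -4.4, 1.7, -15.6] 97.8
[282.0, -14.3, 2.2, -15.3] 97.5
[298.0, -25.3, -1.4, -14.7] 96.9
[314.0, -36.7, 0.2, -14.7] 96.9
```

apply_moves:
  steps:
    - [-1,0,0,1,0,0,0]
    - [-1,0,0,1,0,0,0]
    - [-1,0,0,1,0,0,0]
    - [-1,0,0,0,0,0,0]
    - [-1,0,0,0,0,0,0]
    - [-1,0,0,0,0,0,0]
    - [-1,0,0,0,0,0,0]
    - [-1,0,0,0,0,0,0]

```text
time: 15.95
tool_pos: [607.9, 281.5, 79.3]
tcp_rot: [180.0, 0.0, 22.5]
ft_force: [-0.6, 0.3, 0.5]
finger_gap: 11.9
grip_force: 78.7
```

apply_moves:
  steps:
    - [-1,0,0,1,0,0,0]
    - [-1,0,0,1,0,0,0]
    - [-1,0,0,1,0,0,0]
    - [-1,0,0,0,0,0,0]
    - [-1,0,0,0,0,0,0]
    - [-1,0,0,0,0,0,0]
    - [-1,0,0,0,0,0,0]
    - [-1,0,0,0,0,0,0]

```text
time: 16.75
tool_pos: [608.0, 281.6, 76.4]
tcp_rot: [-180.0, -0.0, 22.5]
ft_force: [0.4, 1.4, -3.5]
finger_gap: 11.2
grip_force: 78.4
```

```bash
python3 chk.py w11
```

```text
16.75 [608.  281.6  76.4] [-1.800e+02 -1.000e-02  2.253e+01] [ 0.1 -0.2 -0.1 -0.1 -0.1 -2.2]
[ 0.4  1.4 -3.5] [-0.05 -0.12 -0.05]
[122.0, 61.5, 5.5, 36.3] 40.1
[138.0, 58.4, 3.2, -19.5] 95.9
[154.0, 51.6, 2.4, -19.2] 95.6
[170.0, 44.1, 0.7, -16.5] 92.9
[186.0, 36.7, 4.7, -15.8] 92.2
[202.0, 29.2, 2.5, -15.9] 92.3
[218.0, 21.5, 3.0, -16.0] 92.4
[234.0, 13.4, 1.6, -16.0] 92.4
[250.0, 4.8, -2.2, -15.8] 92.2
[266.0, -4.6, 3.7, -15.3] 91.7
[282.0, -14.5, 1.7, -15.1] 91.5
[298.0, -25.3, 0.2, -14.5] 90.9
[314.0, -37.1, -2.1, -14.1] 90.5
```

The force has turned to -3.5 N, so the clips are drawing the tube down past the lips. A little farther.

apply_moves:
  steps:
    - [-1,0,0,1,0,0,0]
    - [-1,0,0,0,0,0,0]
    - [-1,0,0,1,0,0,0]
    - [-1,0,0,0,0,0,0]
    - [-1,0,0,0,0,0,0]
    - [-1,0,0,0,0,0,0]
    - [-1,0,0,0,0,0,0]
    - [-1,0,0,0,0,0,0]

```text
time: 17.6
tool_pos: [608.0, 281.6, 74.4]
tcp_rot: [-180.0, -0.0, 22.5]
ft_force: [0.3, 0.2, -1.7]
finger_gap: 12.0
grip_force: 78.7
```

```bash
python3 chk.py w12
```

```text
17.6 [608.  281.6  74.4] [-1.800e+02 -1.000e-02  2.253e+01] [-0.   0.  -0.1  0.  -0.1  2.8]
[ 0.3  0.2 -1.7] [-0.05 -0.01  0.19]
[122.0, 61.6, 3.7, 35.2] 39.2
[138.0, 58.3, 1.1, -18.3] 92.7
[154.0, 51.4, 2.4, -17.9] 92.3
[170.0, 44.0, 1.6, -16.0] 90.4
[186.0, 36.6, 0.7, -15.6] 90.0
[202.0, 29.2, 1.1, -15.9] 90.3
[218.0, 21.3, 2.5, -15.5] 89.9
[234.0, 13.4, 2.6, -16.0] 90.4
[250.0, 4.6, 2.1, -15.4] 89.8
[266.0, -4.3, 0.7, -15.8] 90.2
[282.0, -14.2, 1.2, -15.4] 89.8
[298.0, -24.9, 6.5, -15.1] 89.5
[314.0, -36.5, 1.3, -14.8] 89.2
```

apply_moves:
  steps:
    - [-1,0,0,1,0,0,0]
    - [-1,0,0,0,0,0,0]
    - [-1,0,0,0,0,0,0]
    - [-1,0,0,0,0,0,0]
    - [-1,0,0,0,0,0,0]
    - [-1,0,0,0,0,0,0]
    - [-1,0,0,0,0,0,0]
    - [-1,0,0,0,0,0,0]

```text
time: 18.45
tool_pos: [608.3, 281.8, 74.0]
tcp_rot: [-180.0, -0.1, 22.5]
ft_force: [-1.3, 0.9, 4.9]
finger_gap: 11.7
grip_force: 79.6
```

Contact with the saddles: +4.9 N. One more gentle millimetre to seat both ends, then I back off and let go.

apply_moves:
  steps:
    - [-1,0,0,1,0,0,0]
    - [-1,0,0,0,0,0,0]
    - [-1,0,0,0,0,0,0]
    - [-1,0,0,-1,0,0,0]
    - [-0.2,0,0,0,0,0,0]
    - [-0.2,0,0,0,0,0,0]
    - [-0.2,0,0,0,0,0,0]
    - [-0.2,0,0,0,0,0,0]

```text
time: 19.25
tool_pos: [607.7, 281.4, 72.8]
tcp_rot: [180.0, 0.0, 22.5]
ft_force: [-0.6, -0.0, 0.2]
finger_gap: 34.2
grip_force: 0.0
```

```bash
python3 chk.py w13; python3 -c "
from h import *
print(r.sense()['finger_gap'])"
```

```text
19.25 [607.7 281.4  72.8] [1.800e+02 4.000e-02 2.253e+01] [ 0.1 -0.1 -0.1 -0.1  0.1 -0.1]
[-0.6 -0.   0.2] [-0.02  0.02  0.05]
[122.0, 61.8, 3.6, 31.9] 40.9
[138.0, 58.3, 2.3, -18.9] 91.7
[154.0, 51.6, 1.5, -19.1] 91.9
[170.0, 44.0, 2.4, -16.1] 88.9
[186.0, 36.9, 1.6, -16.6] 89.4
[202.0, 29.7, 2.0, -17.3] 90.1
[218.0, 21.6, 1.2, -16.3] 89.1
[234.0, 13.7, 2.1, -16.7] 89.5
[250.0, 5.3, 3.6, -16.8] 89.6
[266.0, -3.5, 1.2, -17.0] 89.8
[282.0, -13.3, 0.7, -16.8] 89.6
[298.0, -22.9, 5.9, -17.7] 90.5
[314.0, -35.1, 1.8, -16.4] 89.2
34.35935362255131
```

The tube is level, body top 89.4 mm and foot top 91.8 mm, against 89 and 91.5 expected when home. I retreat straight up.

apply_moves:
  steps:
    - [-0.2,0,0,-5,0,0,0]
    - [-0.2,0,0,-10,0,0,0]
    - [-0.2,0,0,-15,0,0,0]
    - [-0.2,0,0,-25,0,0,0]
    - [-0.2,0,0,-25,0,0,0]
    - [-0.2,0,0,-20,0,0,0]
    - [-0.2,-20,0,-10,0,0,0]
    - [-0.2,-20,0,0,0,0,0]

```text
time: 20.1
tool_pos: [572.5, 266.8, 187.9]
tcp_rot: [180.0, -0.4, 22.5]
ft_force: [0.2, 0.7, 0.3]
finger_gap: 34.1
grip_force: 0.0
```

apply_moves:
  steps:
    - [-0.2,-20,0,0,0,0,0]
    - [-0.2,-10,0,0,0,0,0]
    - [-0.2,0,0,0,0,0,0]
    - [-0.2,0,0,0,0,0,0]
    - [-0.2,0,0,0,0,0,0]
    - [-0.2,0,0,0,0,0,0]
    - [-0.2,0,0,0,0,0,0]
    - [-0.2,0,0,0,0,0,0]

```text
time: 20.9
tool_pos: [543.4, 254.8, 183.1]
tcp_rot: [180.0, 0.0, 22.5]
ft_force: [0.7, -0.9, 0.7]
finger_gap: 34.1
grip_force: 0.0
```

```bash
python3 - <<'E'
from h import *
d=wgrab("w14"); K=d["T"]
# world ridge along the expected tube line
u=np.array([np.cos(np.radians(22.5)),np.sin(np.radians(22.5)),0]); n=np.array([u[1],-u[0],0]); c=np.array([609.6,281.2,89])
for t in range(-68,69,8):
    hs=[]
    for w in np.arange(-14,14.1,1):
        p=np.round(wpix(d,c+u*t+n*w)).astype(int)
        if not(0<=p[0]<512 and 0<=p[1]<384): continue
        z=d["depth"][p[1],p[0]]; o,k=wray(d,p); cz=(K[:3,:3].T@k)[2]; P=o+k*z/cz; hs.append((P[2],w))
    if hs:
        top=[w for h,w in hs if h>82]; print(t,round(max(hs)[0],1),"side",(min(top),max(top)) if top else None)
E
```

```text
20.9 [543.4 254.8 183.1] [1.800e+02 2.000e-02 2.253e+01] [ 0.1 -0.2  0.2  0.   0.  -0.1]
-68 0.6 side None
-60 0.8 side None
-52 91.6 side (np.float64(-9.0), np.float64(9.0))
-44 91.3 side (np.float64(-10.0), np.float64(9.0))
-36 89.5 side (np.float64(-7.0), np.float64(7.0))
-28 100.0 side (np.float64(-14.0), np.float64(14.0))
-20 90.0 side (np.float64(-7.0), np.float64(7.0))
-12 90.4 side (np.float64(-7.0), np.float64(6.0))
-4 89.7 side (np.float64(-7.0), np.float64(7.0))
4 89.1 side (np.float64(-7.0), np.float64(7.0))
12 89.4 side (np.float64(-7.0), np.float64(7.0))
20 325.3 side (np.float64(-7.0), np.float64(7.0))
28 98.3 side (np.float64(-14.0), np.float64(14.0))
36 99.6 side (np.float64(-14.0), np.float64(7.0))
44 89.1 side (np.float64(-6.0), np.float64(7.0))
52 91.3 side (np.float64(-9.0), np.float64(9.0))
60 325.3 side (np.float64(-5.0), np.float64(5.0))
68 1.1 side None
```

```bash
python3 -c "
from h import *
print(r.hand_in())"
```

```text
the job is handed in; nothing more can be done
None
```

I pressed the long white-capped tube into the mixer's free clips, let go and handed the job in at about 21 s. The last wrist depth reading showed the tube level and centred at its home height, but the hand-in returned no verdict.

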